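# Ring for sign-off and hold the stamp ready over the form

### The arm

A 6-joint arm with a two-finger parallel gripper is mounted at the origin on a cart in front of the work surface, level with it; the furniture and walls round the work are solid. World frame = base frame: x ahead of the robot, y to its left, z up, the work surface at z = 0. Lengths are in m, angles in degrees, forces in N, time in s.
With the tool pointing down it reaches from about 0.4 to 0.825 m from the base axis. Payload 7 kg.
Tool frame: the origin (TCP) lies at the very end of the fingers, on their centre line; the grasp point (between the pads) lies hold_point_z behind it (hold_point_z is the distance from the TCP to the grasp point, in m); z points along the fingers, y is the direction in which the jaws open and shut (so a half turn about z gives the same grasp; the last joint's range is limited). The gripper opens to 88 mm and grips with 3 to 60 N. Pads are 19 mm wide; open, the fingers measure 130 mm over their backs; the gripper's body (78 mm by 193 mm) begins 47 mm behind the grasp point.
Start: joints at [79.532, 20.546, 0.682, 0, -70.136, -16.507], TCP at [0.306, 0.602, 0.227] pointing down, gripper open.
Joint ranges: [-176.03, 176.03], [-82.01, 121.73], [-58.28, 71.71], [-173.87, 95.51], [-174.79, -0.11], [-173.66, 173.66]. Speed limits (degrees/s): [136.94, 136.94, 172.46, 180, 180, 180].

### API

Orientations are given as [roll, pitch, yaw] about the fixed x, y, z axes, in that order (R = Rz(yaw) Ry(pitch) Rx(roll)).
In Python, from plant import get_obs, snapshot, close_job, hold_point_z gives the robot as it stands. The module is installed in compiled form; this text tells all that it offers.
- The arm moves only by the tool jog_arm, never from a script. Its argument "commands" is a list of rows, each a list of 4 numbers: the shift along the world's x, y, z in mm, then the turn about the world's z in degrees. In form: [[x, y, z, turn], ...]. A call has exactly 10 rows; each row shifts and turns the commanded pose from where the row before left it; what a row does not reach is not made up. A row lasts 1/12 s, in which the tool goes at most 41.7 mm and 7.16 degrees, less where a joint would pass 70% of its speed; a pose out of reach is approached as far as the arm can. A call is refused whole if a number of a shift passes 41.7 or a number of a turn 7.16, either way. A call with a gripper value outside its range is refused whole. "fingers" is the finger opening in mm, from 0 to 87.6, set as the call begins (left out, the last holds). The fingers move at their own pace and stop on an object; the grip force is fixed at half the most. Time passes only in rows, so rows that do not move let the fingers close, or fill a call up. It gives the time, the measured TCP pose, the force and the opening at its end, in the units of the state.
- get_obs(): the state, without advancing time (a new reading comes with each control period).
- snapshot(name): name is "scene" or "top"; returns a dict with "image" (480x640x3 uint8, red, green, blue), "fov_y" (degrees; the focal length in pixels is half the picture's height over the tangent of half this angle, whatever the lens; pixels are square), "cx", "cy" (the principal point, pixels), "rvec" (rotation vector, rad) and "tvec" (3), from world to camera coordinates, as OpenCV has them. Camera axes: x right, y down, z forward; pixel columns grow to the right and rows downward; lengths in m; the calibration is good to about 2 mm. A picture is of the moment at which its call begins. There is no depth.
- close_job(): hands the job in, once; it reports no verdict.
The state is a dict: "clock": time; "joint_pos": joint angles; "qvel": joint speeds; "tau": joint torques, N m; "tool_pos": TCP position; "orientation": TCP orientation; "force": force on the tool from outside, world axes, zero at the start; "moment": the same for the moment, N m; "opening": finger opening in m.
Only numpy, scipy, OpenCV 4.12 (cv2) and the standard library are available. Lean on these libraries where they do the work, as an engineer would, in place of code of your own. Each camera call takes 0.05 s, during which the arm holds its last target.

### The job

First press the brass plunger of the desk bell right down to its stop, to call the colleague who signs off, and let it come up again; only then take the red-brown rubber stamp off the closed ink pad by its handle, lift it higher than the black card holder and bring it to the white form. Finish while holding it there, upright and still, hovering about 1 cm above the blue-outlined box on the form, centred in the box and square to it (either way round), for the colleague to check. The stamp must never touch the form, and nothing else on the table may be shifted.

Things in the scene. Friction and masses are not known exactly. Their poses are not given: they have to be found in the camera images.
- stamp: loose red-brown rubber stamp, about 60 g, standing upright on the closed ink pad. Origin at the centre of its underside, z up. Black-edged rectangular foot 24 mm (along its x) by 52 mm (along its y), 12 mm high; above it a round handle about 28 mm across up to its top at 74 mm: grasp the handle from above, around 55 mm over the underside. The same foot at a half turn.
- stamp_foot (a point): centre of the stamp's underside (the same point and axes as the stamp's origin)
- stamp_box (a point): centre of the blue-outlined box on the top face of the form, 9 mm above the table; axes of the form, z up. The outline measures 40 mm (its x) by 68 mm (its y) inside, so the stamp's foot fits it with y along y and 8 mm to spare all round.
- form: white paper pad with the form on top, 220 mm (its x) by 160 mm (its y), 9 mm thick, fixed to the table; origin at the centre of its underside. The outlined box is centred at (-60, -20) mm in its frame. It lies on the left of the table.
- inkpad: closed dark blue flat ink pad tin, 74 mm (its x) by 112 mm (its y), 17 mm high, fixed to the table, on the right of the table; the stamp stands on it, its underside 16.5 mm above the table; origin at the centre of its underside
- bell_top (a point): top centre of the bell's brass plunger head (20 mm across, 64 mm above the table when up); it moves down with the plunger. The bell is a steel dome 75 mm across on a black foot 84 mm across, fixed to the table, either behind the card holder or further right behind the aluminium case (the mug then stands at the other of the two places). Below the head it is 48 mm high.
- bell_plunger (a joint): travel of the bell plunger in m: 0 up, 0.006 right down at its stop (grows as it is pressed down); its spring takes about 1.5 N to start and 4 N at the stop, and brings it up again by itself
- card_holder: loose black stepped card holder standing in the way between the form and the ink pad, footprint 90 mm (its x) by 140 mm (its y), 104 mm high; origin at the centre of its underside
- carton: loose small carton 62 x 88 mm, 45 mm high, at the back left; origin at the centre of its underside
- mug: loose striped mug 86 mm wide, 120 mm with its handle, 90 mm high; origin near the middle of its underside
- case: flat aluminium case, 128 mm (its x) by 199 mm (its y), 31 mm high, fixed to the table between the ink pad and the card holder; origin at the centre of its underside. A thin blue lead arches up from it to about 160 mm above the table (no obstacle to the arm, only seen).

How it is judged:
By the outcome, as a careful person would: the job done as asked, in the order asked, and still so for the second after the job is handed in, while the arm keeps its last pose, push and grip.
It also fails if it takes over 64 s, if anything falls off the work surface, if the arm or the gripper's body presses on something with over 40 N, if the wrist force passes 120 N, or if a joint passes its speed limit or range.

## Working session

There is one attempt and no reset: what is moved stays moved. The work goes in short steps, Python scripts to look and compute and a tool call to move; the robot and the scene stay as the last step left them, time stands still between calls to the robot, and variables do not carry over. Pictures are saved under pics/ and viewed, and the job is handed in when it is done.

Besides the shell and the picture viewer there is one more tool, called after "Request:" as name([rows], argument=value, ...), one row to a line, values as JSON. jog_arm: Moves the arm, as the interface text tells. Its arguments: {"type":"object","properties":{"commands":{"type":"array","items":{"type":"array","items":{"type":"number"}}},"fingers":{"type":"number"}},"required":["commands"]}

```bash
mkdir -p pics; python3 - <<'E'
from plant import get_obs, snapshot, hold_point_z
import cv2,pickle
print(hold_point_z, get_obs())
for n in ("scene","top"):
    s=snapshot(n); cv2.imwrite(f"pics/{n}0.png",s["image"][:,:,::-1]); pickle.dump(s,open(f"pics/{n}0.pkl","wb"))
    print({k:v for k,v in s.items() if k!="image"})
E
```

```text
0.0188 {'clock': 0.0, 'joint_pos': array([ 7.95322318e+01,  2.05908585e+01,  6.32767454e-01, -2.13094746e-02,
       -7.01369849e+01, -1.65069169e+01]), 'qvel': array([-0.00396627, -0.08366227, -0.12149454, -0.09871596, -0.05379417,
       -0.0187833 ]), 'tau': array([ 1.77774906e-03, -5.82714343e+01,  2.93049037e+01,  6.99712291e+00,
        6.75340460e-03, -1.81191276e-04]), 'tool_pos': array([0.30596892, 0.60109856, 0.22561783]), 'orientation': array([ 1.79903150e+02, -7.81021490e-03, -2.69819355e+01]), 'force': array([-0.17449697,  0.29916853,  0.40118134]), 'moment': array([-0.0190418 ,  0.00047296,  0.01880672]), 'opening': 0.08737635400220142}
{'fov_y': 50.68867443373824, 'cx': 315.36352615231993, 'cy': 244.07448863808594, 'rvec': array([ 2.1255976 , -0.54827218,  0.30740393]), 'tvec': array([-0.54282037,  0.18484808,  1.08893118])}
{'fov_y': 48.32900945074518, 'cx': 323.10855760782226, 'cy': 236.42262611801033, 'rvec': array([ 2.18282997, -2.19201924,  0.08367227]), 'tvec': array([-0.03458686,  0.61219237,  1.33425839])}
```

View pics/scene0.png

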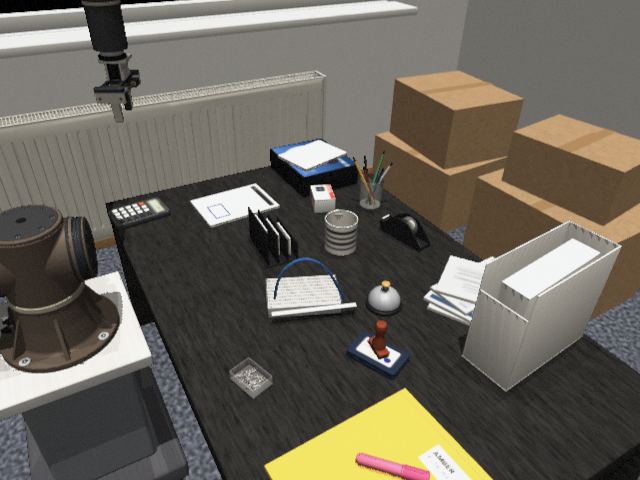

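View pics/top0.png

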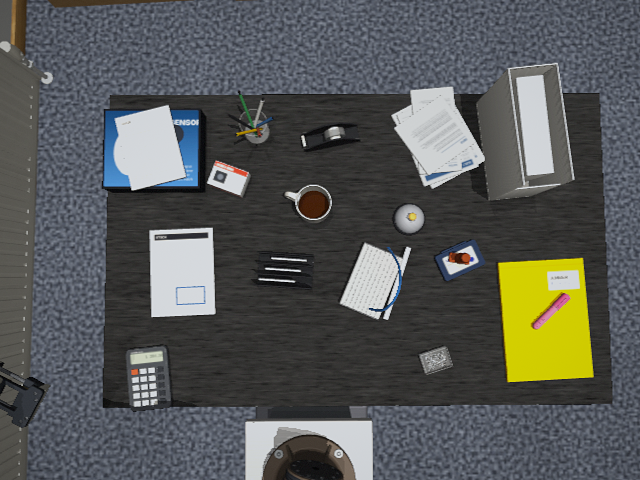

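The bell is at the right (top view 410,217), with its brass head at about (412,216). The stamp is at (460,258), the form box at (190,295), the card holder at (285,270) and the mug at (312,203).

```bash
cat > h.py <<'E'
import numpy as np,cv2,pickle
def load(n): return pickle.load(open(f"pics/{n}.pkl","rb"))
def K(s):
    f=240/np.tan(np.radians(s["fov_y"]/2)); return np.array([[f,0,s["cx"]],[0,f,s["cy"]],[0,0,1]])
def ray(s,uv):
    R=cv2.Rodrigues(s["rvec"])[0]; d=R.T@np.linalg.inv(K(s))@np.array([uv[0],uv[1],1.]); return -R.T@s["tvec"],d/np.linalg.norm(d)
def plane(s,uv,z):
    o,d=ray(s,uv); return o+d*(z-o[2])/d[2]
def proj(s,p):
    return cv2.projectPoints(np.array(p,float).reshape(-1,3),s["rvec"],s["tvec"],K(s),None)[0].reshape(-1,2)
def tri(s1,u1,s2,u2):
    o1,d1=ray(s1,u1);o2,d2=ray(s2,u2)
    t=np.linalg.lstsq(np.c_[d1,-d2],o2-o1,rcond=None)[0]
    a,b=o1+t[0]*d1,o2+t[1]*d2
    return (a+b)/2,np.linalg.norm(a-b)
E
python3 - <<'E'
from h import *
for n,rs in (("top0",[(380,190,140,100,"a"),(140,220,180,105,"b")]),("scene0",[(330,260,100,120,"a"),(185,180,130,90,"b")])):
    s=load(n); im=s["image"][:,:,::-1]
    for x,y,w,h,t in rs:
        c=cv2.resize(im[y:y+h,x:x+w],None,fx=5 if w>100 or h<110 else 5,fy=5,interpolation=cv2.INTER_CUBIC)
        if c.shape[1]>800: c=cv2.resize(c,None,fx=.8,fy=.8)
        print(n,t,c.shape); cv2.imwrite(f"pics/c_{n}{t}.png",c)
    hsv=cv2.cvtColor(im,cv2.COLOR_BGR2HSV).astype(int); H,S,V=hsv[...,0],hsv[...,1],hsv[...,2]
    for nm,m,roi in (("brass",(H>15)&(H<32)&(S>120)&(V>90),rs[0]),("red",((H<12)|(H>172))&(S>130)&(V>40),rs[0]),("blue",(H>100)&(H<125)&(S>80)&(V>80),rs[1])):
        x,y,w,h,_=roi; mm=np.zeros_like(m); mm[y:y+h,x:x+w]=m[y:y+h,x:x+w]
        N,l,st,ce=cv2.connectedComponentsWithStats(mm.astype(np.uint8))
        for i in range(1,N):
            if st[i,4]>8: print(n,nm,st[i],ce[i],cv2.minAreaRect(np.argwhere(l==i)[:,::-1].astype(np.float32)))
E
```

```text
top0 a (500, 700, 3)
top0 b (420, 720, 3)
top0 brass [409 213   7   7  42] [412.07142857 216.19047619] ((412.0, 216.0), (6.0, 6.0), 90.0)
top0 brass [498 261  22  29 597] [508.95644891 275.17252931] ((508.5, 275.0), (28.0, 21.0), 90.0)
top0 red [449 253  21  11 192] [459.11979167 257.61979167] ((459.0, 258.0), (10.0, 20.0), 90.0)
top0 blue [176 287  15   3  16] [182.5625 287.1875] ((182.8699951171875, 287.0899658203125), (1.8384778499603271, 14.142135620117188), 81.8698959350586)
top0 blue [192 303  13   1  13] [198. 303.] ((198.0, 303.0), (12.0, 0.0), 180.0)
top0 blue [177 304  12   1  12] [182.5 304. ] ((182.5, 304.0), (11.0, 0.0), 180.0)
scene0 a (600, 500, 3)
scene0 b (450, 650, 3)
scene0 brass [381 280   9   7  44] [385.52272727 283.31818182] ((385.75006103515625, 283.2500305175781), (7.071067810058594, 6.363960266113281), 45.0)
scene0 red [369 320  20  38 438] [379.4109589  339.32648402] ((377.928466796875, 338.7118835449219), (37.04991912841797, 18.26695442199707), 86.05481719970703)
scene0 blue [283 257  32  13 115] [298.37391304 261.28695652] ((297.8768005371094, 261.74090576171875), (7.146841049194336, 32.543060302734375), 74.57783508300781)
```

View pics/c_top0a.png

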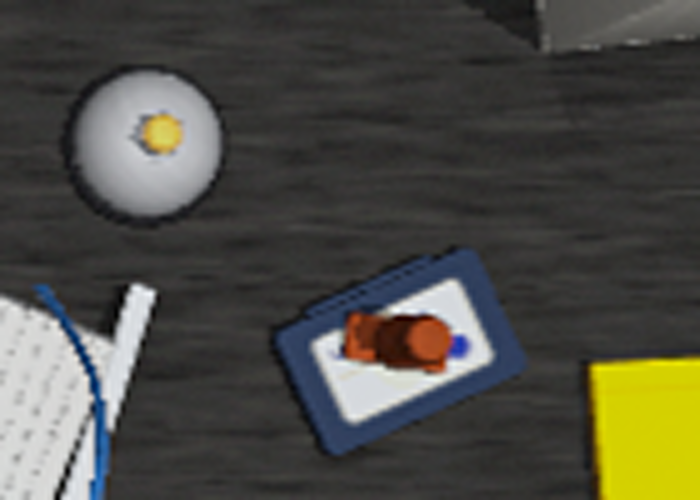

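View pics/c_top0b.png

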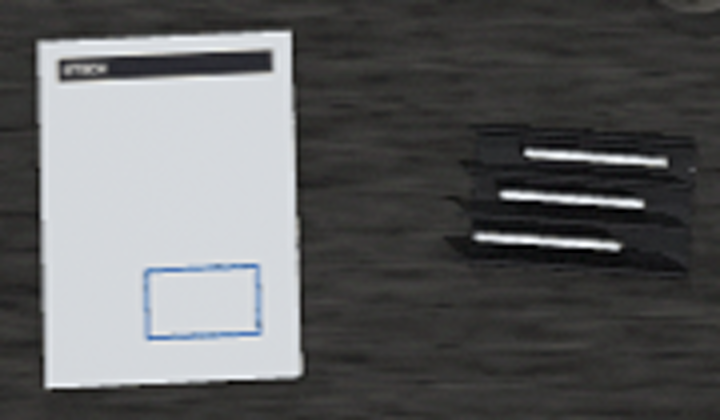

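View pics/c_scene0a.png

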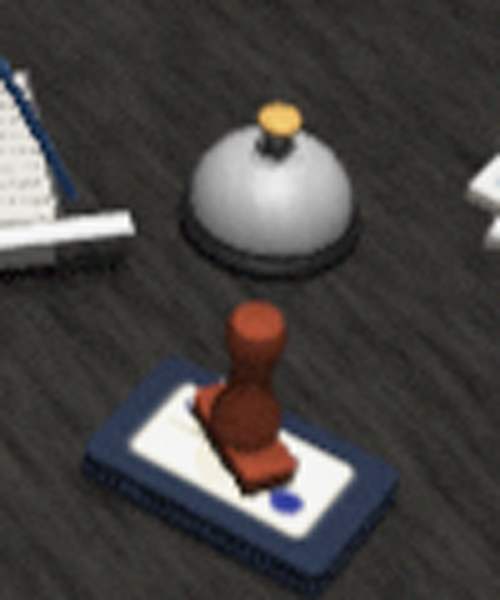

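View pics/c_scene0b.png

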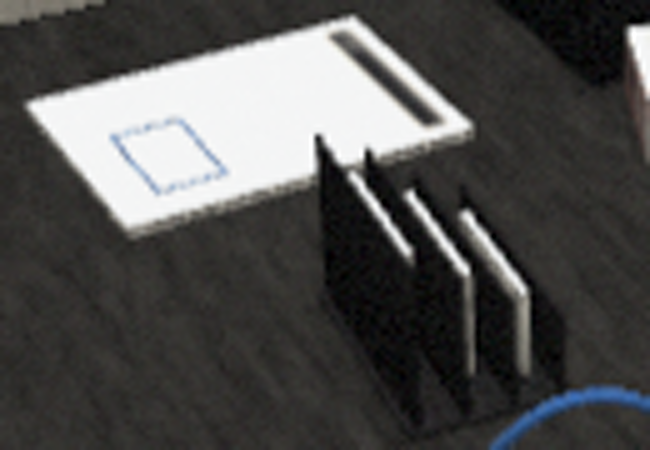

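```bash
python3 - <<'E'
from h import *
t,s=load("top0"),load("scene0")
p,e=tri(t,(412.07,216.19),s,(385.6,283.0)); print("bell tri",p,e)
print("bell top@64",plane(t,(412.07,216.19),.064), "scene@62",plane(s,(385.6,283.),.062))
# form
for sn,S_,roi in (("top",t,(140,220,90,105)),("scene",s,(185,180,100,50))):
    im=S_["image"][:,:,::-1]; x,y,w,h=roi
    m=np.zeros(im.shape[:2],np.uint8); m[y:y+h,x:x+w]=(im[y:y+h,x:x+w].min(2)>110)
    m=cv2.morphologyEx(m,cv2.MORPH_CLOSE,np.ones((9,9)))
    c=max(cv2.findContours(m,cv2.RETR_EXTERNAL,cv2.CHAIN_APPROX_NONE)[0],key=cv2.contourArea)
    P=np.array([plane(S_,q,.009)[:2] for q in c[:,0]+0.0])
    r=cv2.minAreaRect((P*1000).astype(np.float32)); print(sn,"form",r)
# box outline: bluish pixels
for sn,S_,roi in (("top",t,(165,275,55,40)),("scene",s,(203,200,32,22))):
    im=S_["image"].astype(int); x,y,w,h=roi; c=im[y:y+h,x:x+w]; m=(c[...,2]-c[...,0])>40
    P=np.array([plane(S_,(b+x,a+y),.009)[:2]*1000 for a,b in np.argwhere(m)]); print(sn,"box",cv2.minAreaRect(P.astype(np.float32)),m.sum())
# ink pad
im=t["image"].astype(int); c=im[235:285,430:490]; m=(c[...,2]-c[...,0])>20
P=np.array([plane(t,(b+430,a+235),.017)[:2]*1000 for a,b in np.argwhere(m)]); print("pad",cv2.minAreaRect(P.astype(np.float32)))
for n,S_,(x,y,w,h) in (("t",t,(443,245,36,28)),("s",s,(362,315,36,48))):
    k=20 if n=="t" else 12
    cv2.imwrite(f"pics/z_{n}.png",cv2.resize(S_["image"][y:y+h,x:x+w,::-1],None,fx=k,fy=k,interpolation=cv2.INTER_CUBIC))
E
```

```text
bell tri [ 0.65869679 -0.25722012  0.06015079] 0.0002789358151894369
bell top@64 [ 0.65815769 -0.2564789   0.064     ] scene@62 [ 0.65733946 -0.25903624  0.062     ]
top form ((524.59130859375, 322.68011474609375), (221.03317260742188, 162.94656372070312), 2.291494846343994)
scene form ((524.3006591796875, 262.3619384765625), (224.31423950195312, 285.5503234863281), 1.7678967714309692)
top box ((465.2782897949219, 301.1253662109375), (45.47137451171875, 71.0111083984375), 0.6592303514480591) 102
scene box ((464.4178771972656, 300.174560546875), (44.01383590698242, 70.8777847290039), 1.2423115968704224) 19
pad ((553.4200439453125, -382.771240234375), (73.91793823242188, 113.24295806884766), 23.933658599853516)
```

View pics/z_t.png

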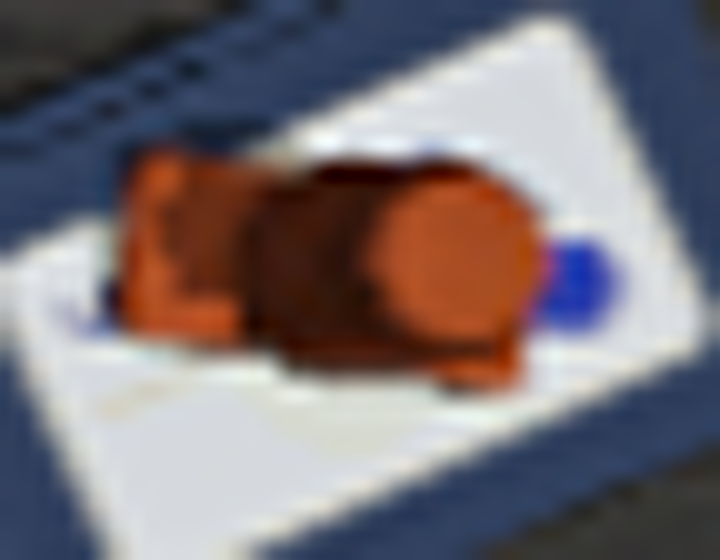

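View pics/z_s.png

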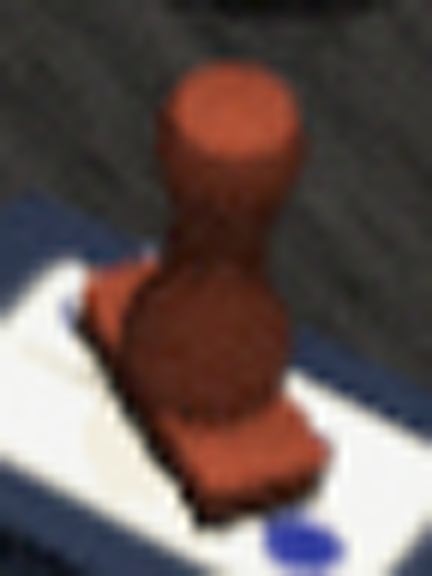

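```bash
python3 - <<'E'
from h import *
t,s=load("top0"),load("scene0")
T=lambda a,b:((a+.5)/20-.5+443,(b+.5)/20-.5+245)
S=lambda a,b:((a+.5)/12-.5+362,(b+.5)/12-.5+315)
print("handle top", plane(t,T(462,258),.0905),plane(s,S(233,105),.0905),tri(t,T(462,258),s,S(233,105)))
for n,S_,L in (("t",t,[T(140,152),T(125,330),T(520,388)]),("s",s,[S(88,278),S(208,492),S(328,450)])):
    P=np.array([plane(S_,u,.0285)[:2]*1000 for u in L]); print(n,P.round(1),"mid of diag",((P[0]+P[2])/2).round(1),"edges",np.linalg.norm(np.diff(P,axis=0),axis=1).round(1),"ang",[np.degrees(np.arctan2(*d[::-1])).round(1) for d in np.diff(P,axis=0)])
# bell dome & footprint check; card holder, mug corners on tops
for nm,uv,z in (("mug left",(285,197),.07),("mug c",(313,203),.09),("card TL",(254,252),.1),("card BR",(313,288),.03),("card BL",(253,283),.1)): print(nm,plane(t,uv,z)[:2].round(3))
E
```

```text
handle top [ 0.55515344 -0.37909982  0.0905    ] [ 0.55276537 -0.38355606  0.0905    ] (array([ 0.55538951, -0.38025635,  0.08651428]), np.float64(0.00026439989229665916))
t [[ 570.6 -355.6]
 [ 548.2 -353.3]
 [ 540.7 -402.9]] mid of diag [ 555.7 -379.2] edges [22.5 50.2] ang [np.float64(174.0), np.float64(-98.6)]
s [[ 548.7 -356. ]
 [ 538.5 -406.1]
 [ 561.5 -408. ]] mid of diag [ 555.1 -382. ] edges [51.1 23.1] ang [np.float64(-101.6), np.float64(-4.8)]
mug left [0.706 0.056]
mug c [ 0.688 -0.013]
card TL [0.57  0.128]
card BR [ 0.482 -0.011]
card BL [0.496 0.13 ]
```

Bell head is at (0.658, -0.2575). The two views agree to about 2 mm, and the size and height match. The stamp is at (0.5545, -0.381) with yaw about -9°. The box is at (0.465, 0.3006) with yaw about 2°. I'll close the fingers and travel at z 0.227 to the bell.

Request:
jog_arm([
  [6,-14,0,0],
  [12,-29,0,0],
  [12,-29,0,0],
  [12,-29,0,0],
  [12,-29,0,0],
  [12,-29,0,0],
  [12,-29,0,0],
  [12,-29,0,0],
  [12,-29,0,0],
  [12,-29,0,0],
], fingers=0)

```text
clock: 0.93
tool_pos: [0.4203, 0.3245, 0.2264]
orientation: [180.0, 0.0, -27.0]
force: [0.3, 0.1, -0.7]
opening: 0.0263
```

Request:
jog_arm([
  [12,-29,0,0],
  [12,-29,0,0],
  [12,-29,0,0],
  [12,-29,0,0],
  [12,-29,0,0],
  [12,-29,0,0],
  [12,-29,0,0],
  [12,-29,0,0],
  [12,-29,0,0],
  [12,-29,0,0],
])

```text
clock: 1.77
tool_pos: [0.5401, 0.0346, 0.2265]
orientation: [180.0, 0.0, -27.0]
force: [0.7, 0.5, -0.8]
opening: 0.0005
```

Request:
jog_arm([
  [12,-29,0,0],
  [12,-29,0,0],
  [12,-29,0,0],
  [12,-29,0,0],
  [12,-29,0,0],
  [12,-29,0,0],
  [12,-29,0,0],
  [12,-29,0,0],
  [12,-29,0,0],
  [6,-10,0,0],
])

```text
clock: 2.6
tool_pos: [0.6541, -0.2382, 0.2255]
orientation: [179.9, 0.1, -27.1]
force: [1.2, 0.1, -0.5]
opening: 0.0002
```

Request:
jog_arm([
  [2,-12,-5,0],
  [2,-11,-15,0],
  [0,0,-20,0],
  [0,0,-20,0],
  [0,0,-20,0],
  [0,0,-20,0],
  [0,0,-20,0],
  [0,0,-10,0],
  [0,0,0,0],
  [0,0,0,0],
])

```text
clock: 3.43
tool_pos: [0.6577, -0.2572, 0.0961]
orientation: [180.0, 0.1, -26.9]
force: [0.9, 0.1, 0.6]
opening: 0.0006
```

```bash
python3 - <<'E'
from h import *
from plant import *
o=get_obs(); print(o["tool_pos"],o["force"],o["joint_pos"])
for n,(x,y,w,h) in (("top",(370,170,100,75)),("scene",(340,220,100,100))):
    s=snapshot(n); pickle.dump(s,open(f"pics/{n}1.pkl","wb"))
    im=s["image"][y:y+h,x:x+w,::-1]; k=6; im=cv2.resize(im,None,fx=k,fy=k,interpolation=cv2.INTER_CUBIC)
    p=(proj(s,[[*o["tool_pos"][:2],o["tool_pos"][2]],[.658,-.2575,.064]])-[x,y]+.5)*k
    for q,c in zip(p,((0,255,0),(255,0,255))): cv2.circle(im,tuple(int(v) for v in q),4,c,-1)
    cv2.imwrite(f"pics/{n}1.png",im)
E
```

```text
[ 0.65774086 -0.25719982  0.0961138 ] [0.88632073 0.10063845 0.60944826] [-5.59370975e+00  2.88882586e+01 -3.95297634e+00  1.12968963e-02
 -5.72318355e+01  6.86484710e+01]
```

View pics/scene1.png

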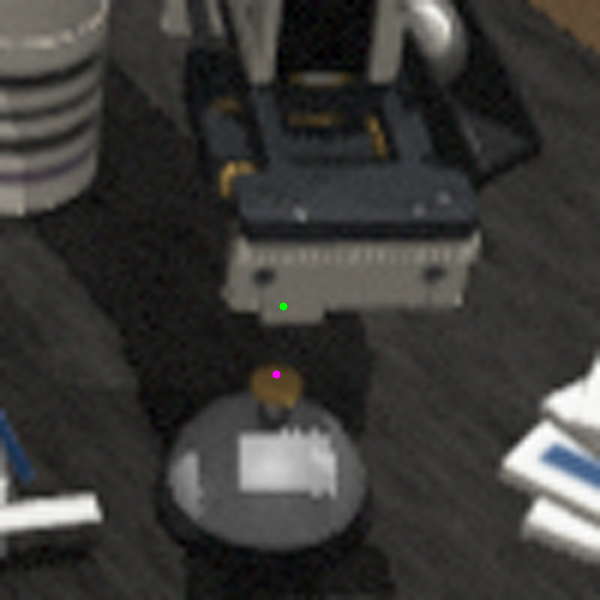

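View pics/top1.png

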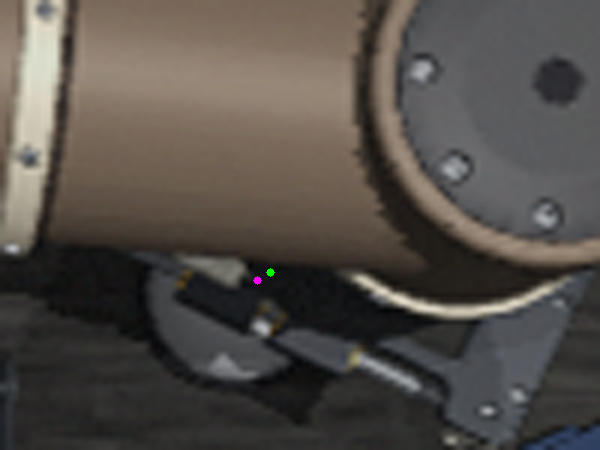

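The fingertips sit over the brass head: tip at about (293,320) in the zoomed view, head at (277,386). I'll press in stages.

Request:
jog_arm([
  [0,0,-8,0],
  [0,0,-8,0],
  [0,0,-7,0],
  [0,0,-5,0],
  [0,0,-3,0],
  [0,0,-2,0],
  [0,0,-1,0],
  [0,0,-1,0],
  [0,0,0,0],
  [0,0,0,0],
])

```text
clock: 4.37
tool_pos: [0.6582, -0.2575, 0.0619]
orientation: [-180.0, -0.0, -27.0]
force: [-1.6, 0.8, 2.4]
opening: 0.0004
```

Request:
jog_arm([
  [0,0,-1,0],
  [0,0,-1,0],
  [0,0,-1,0],
  [0,0,-1,0],
  [0,0,0,0],
  [0,0,0,0],
  [0,0,0,0],
  [0,0,0,0],
  [0,0,0,0],
  [0,0,0,0],
])

```text
clock: 5.2
tool_pos: [0.6584, -0.2576, 0.058]
orientation: [-180.0, -0.0, -27.0]
force: [-2.8, -0.3, 5.7]
opening: 0.0004
```

Request:
jog_arm([
  [0,0,-1,0],
  [0,0,-1,0],
  [0,0,-0.5,0],
  [0,0,0,0],
  [0,0,0,0],
  [0,0,0,0],
  [0,0,0,0],
  [0,0,0,0],
  [0,0,0,0],
  [0,0,0,0],
])

```text
clock: 6.03
tool_pos: [0.6585, -0.2576, 0.0576]
orientation: [180.0, -0.1, -26.9]
force: [-6.3, 3.6, 18.2]
opening: 0.0003
```

At its stop: the force jumped to 18 N for only 0.4 mm more. Releasing slowly, then rising.

Request:
jog_arm([
  [0,0,2,0],
  [0,0,3,0],
  [0,0,5,0],
  [0,0,10,0],
  [0,0,15,0],
  [0,0,20,0],
  [0,0,20,0],
  [0,0,20,0],
  [0,0,10,0],
  [0,0,5,0],
])

```text
clock: 6.87
tool_pos: [0.6591, -0.2576, 0.1673]
orientation: [-179.9, -0.2, -27.0]
force: [0.3, -0.5, 0.2]
opening: 0.0006
```

Request:
jog_arm([
  [-6,-8,0,0],
  [-12,-14,0,0],
  [-14,-17,0,0],
  [-14,-17,0,0],
  [-14,-17,0,0],
  [-14,-17,0,0],
  [-14,-17,0,0],
  [-10,-11,0,0],
  [-5.5,-5.5,0,0],
  [0,0,0,0],
], fingers=60)

```text
clock: 7.7
tool_pos: [0.5528, -0.3823, 0.1643]
orientation: [180.0, 0.1, -27.1]
force: [-0.2, -0.0, -0.7]
opening: 0.0583
```

```bash
python3 - <<'E'
from h import *
from plant import *
o=get_obs(); print(o["tool_pos"],o["force"],o["opening"])
for n,(x,y,w,h) in (("top",(380,190,120,90)),("scene",(330,250,110,120))):
    s=snapshot(n); pickle.dump(s,open(f"pics/{n}2.pkl","wb"))
    im=s["image"][y:y+h,x:x+w,::-1]; k=5; im=cv2.resize(im,None,fx=k,fy=k,interpolation=cv2.INTER_CUBIC)
    p=(proj(s,[o["tool_pos"],[*o["tool_pos"][:2],.0905]])-[x,y]+.5)*k
    for q,c in zip(p,((0,255,0),(255,0,255))): cv2.circle(im,tuple(int(v) for v in q),3,c,-1)
    cv2.imwrite(f"pics/{n}2.png",im)
E
```

```text
[ 0.55276505 -0.3822631   0.16430828] [-0.19493143 -0.03156859 -0.68397581] 0.05831152916969753
```

View pics/scene2.png

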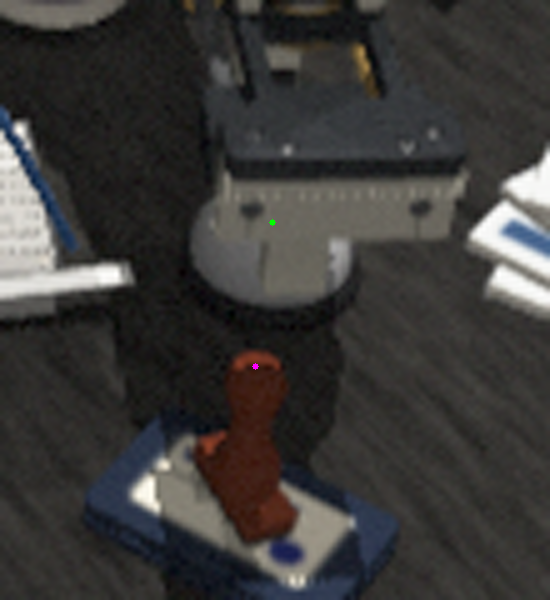

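View pics/top2.png

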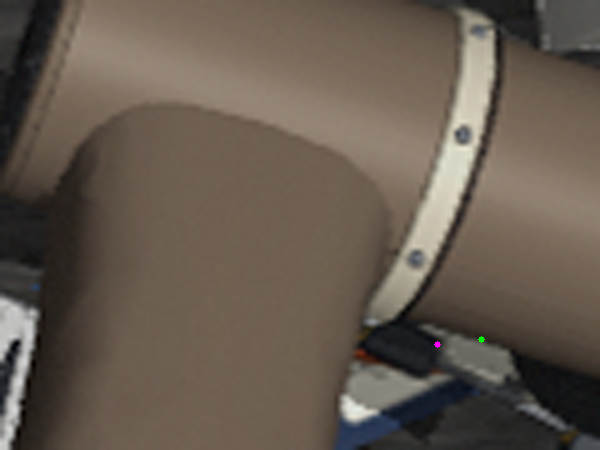

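Scene view: the point straight below the TCP, at handle-top height, lands on the handle top at (255,366) in the zoom. Going down.

Request:
jog_arm([
  [0,0,-5,0],
  [0,0,-12,0],
  [0,0,-15,0],
  [0,0,-15,0],
  [0,0,-15,0],
  [0,0,-15,0],
  [0,0,-15,0],
  [0,0,-11,0],
  [0,0,-6,0],
  [0,0,-2,0],
])

```text
clock: 8.63
tool_pos: [0.5542, -0.3802, 0.0522]
orientation: [180.0, 0.1, -26.9]
force: [0.7, -0.4, -0.7]
opening: 0.0597
```

Request:
jog_arm([
  [0,0,0,0],
  [0,0,0,0],
  [0,0,0,0],
  [0,0,0,0],
  [0,0,0,0],
  [0,0,0,0],
  [0,0,0,0],
  [0,0,0,0],
  [0,0,0,0],
  [0,0,0,0],
], fingers=0)

```text
clock: 9.47
tool_pos: [0.5549, -0.3811, 0.0546]
orientation: [180.0, -0.0, -27.0]
force: [-1.5, 0.6, 5.5]
opening: 0.025
```

```bash
python3 - <<'E'
from h import *
from plant import *
o=get_obs(); print(o["tool_pos"],o["force"],o["moment"],o["opening"])
n="scene";x,y,w,h=(330,260,110,110)
s=snapshot(n); pickle.dump(s,open(f"pics/{n}3.pkl","wb"))
cv2.imwrite(f"pics/{n}3.png",cv2.resize(s["image"][y:y+h,x:x+w,::-1],None,fx=5,fy=5,interpolation=cv2.INTER_CUBIC))
o=get_obs(); print(o["tool_pos"],o["force"],o["opening"])
E
```

```text
[ 0.55494953 -0.38113015  0.0546111 ] [-1.47339852  0.64815353  5.49321964] [0.32871604 0.29972335 0.0076654 ] 0.025030813231636483
[ 0.55489524 -0.38112768  0.05458958] [-0.86093348  1.34184682  5.52866874] 0.02534777794875219
```

View pics/scene3.png

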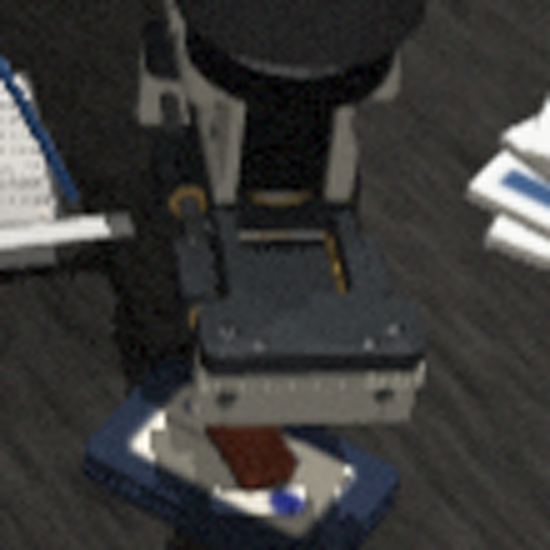

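Request:
jog_arm([
  [0,0,1,0],
  [0,0,1,0],
  [0,0,2,0],
  [0,0,3,0],
  [0,0,4,0],
  [0,0,5,0],
  [0,0,5,0],
  [0,0,4,0],
  [0,0,3,0],
  [0,0,2,0],
])

```text
clock: 10.35
tool_pos: [0.5549, -0.3811, 0.0848]
orientation: [-180.0, -0.0, -27.0]
force: [0.6, -0.4, -0.7]
opening: 0.0256
```

Request:
jog_arm([
  [0,0,0,0],
  [0,0,0,0],
  [0,0,0,0],
  [0,0,0,0],
  [0,0,0,0],
  [0,0,0,0],
  [0,0,0,0],
  [0,0,0,0],
  [0,0,0,0],
  [0,0,0,0],
])

```text
clock: 11.18
tool_pos: [0.5547, -0.381, 0.0841]
orientation: [180.0, 0.0, -27.0]
force: [-0.1, -0.5, -0.1]
opening: 0.0254
```

```bash
cat > look.py <<'E'
import sys
from h import *
from plant import *
def look(tag,n,roi,k=5):
    x,y,w,h=roi
    o=get_obs(); print(o["clock"],o["tool_pos"],o["orientation"],o["force"],o["opening"])
    s=snapshot(n); pickle.dump(s,open(f"pics/{n}{tag}.pkl","wb"))
    cv2.imwrite(f"pics/{n}{tag}.png",cv2.resize(s["image"][y:y+h,x:x+w,::-1],None,fx=k,fy=k,interpolation=cv2.INTER_CUBIC))
    return s
E
python3 -c "
from look import *
look('4','scene',(330,250,110,110))"
```

```text
11.1833 [ 0.5546853  -0.38096252  0.08405885] [ 1.79999785e+02  2.34476058e-04 -2.69767560e+01] [-0.07967805 -0.4809155  -0.12504917] 0.025385113174770428
```

View pics/scene4.png

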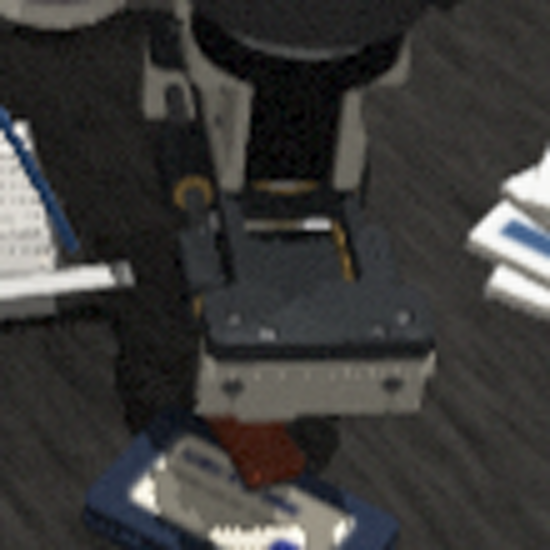

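The stamp is held and has lifted clear of the pad. Its foot is visible at (255,450) in the zoom. Lifting high, then travelling over the card holder.

Request:
jog_arm([
  [0,0,2,0],
  [0,0,6,0],
  [0,0,12,0],
  [0,0,18,0],
  [0,0,20,0],
  [0,0,20,0],
  [0,0,20,0],
  [0,0,16,0],
  [0,0,9,0],
  [0,0,4,0],
])

```text
clock: 12.07
tool_pos: [0.5554, -0.3813, 0.2139]
orientation: [-180.0, -0.2, -27.0]
force: [-0.1, -0.5, -0.7]
opening: 0.0254
```

Request:
jog_arm([
  [-2.5,4,0,0],
  [-2.5,10,0,0],
  [-2.5,16,0,0],
  [-2.5,22,0,0],
  [-2.5,26,0,0],
  [-2.5,28,0,0],
  [-2.5,28,0,0],
  [-2.5,28,0,0],
  [-2.5,28,0,0],
  [-2.5,28,0,0],
])

```text
clock: 12.9
tool_pos: [0.5281, -0.161, 0.2098]
orientation: [180.0, 0.1, -27.0]
force: [-0.0, 0.5, -0.7]
opening: 0.0248
```

Request:
jog_arm([
  [-3.9,28,0,1.1],
  [-3.9,28,0,1.1],
  [-3.9,28,0,1.1],
  [-3.9,28,0,1.1],
  [-3.9,28,0,1.1],
  [-3.9,28,0,1.1],
  [-3.9,28,0,1.1],
  [-3.9,28,0,1.1],
  [-3.9,28,0,1.1],
  [-3.9,26,0,1.1],
])

```text
clock: 13.73
tool_pos: [0.4889, 0.1164, 0.2099]
orientation: [179.9, 0.1, -15.9]
force: [-0.4, 0.5, -0.2]
opening: 0.0251
```

Request:
jog_arm([
  [-2.5,26,0,0],
  [-2.5,26,0,0],
  [-2.5,24,0,0],
  [-2.5,22,0,0],
  [-2.5,20,0,0],
  [-2.5,18,0,0],
  [-2.5,16,0,0],
  [-2.5,14,0,0],
  [-2.5,12,0,0],
  [-3,7.6,0,0],
])

```text
clock: 14.57
tool_pos: [0.4647, 0.3017, 0.2106]
orientation: [180.0, 0.0, -16.0]
force: [-0.3, -0.7, -0.5]
opening: 0.0253
```

```bash
python3 -c "
from look import *
look('5','scene',(170,110,120,115))
look('5','top',(110,190,150,120))"
```

```text
14.5667 [0.46470921 0.30170382 0.21062446] [ 1.79966270e+02  1.50683163e-02 -1.59524861e+01] [-0.33992467 -0.67857912 -0.53112152] 0.025332101309559166
14.6167 [0.46452468 0.30235359 0.21072192] [ 1.79993013e+02  1.26062558e-02 -1.59368223e+01] [-0.88352446  1.45178733 -0.14863623] 0.025262088538379378
```

View pics/scene5.png

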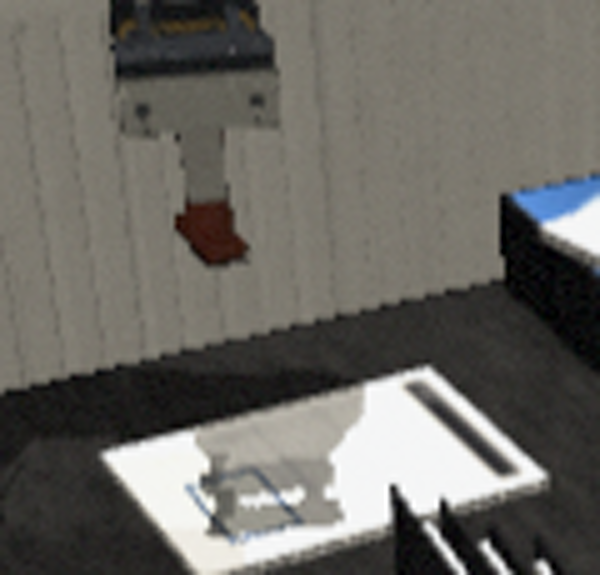

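View pics/top5.png

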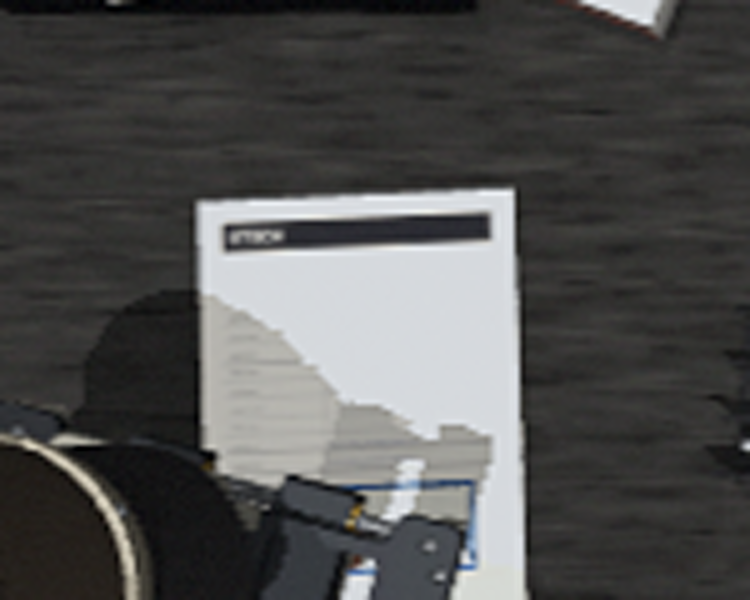

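```bash
cat > edge.py <<'E'
from h import *
def edge(S_,p,q,z,half=3.0,chan=lambda im:im.astype(float).mean(2),n=40,trim=.12):
    """subpixel steepest-gradient points along approx line p-q, cast to z, robust line fit"""
    g=chan(S_["image"]).astype(np.float32); p=np.array(p,float);q=np.array(q,float)
    d=(q-p)/np.linalg.norm(q-p); nn=np.array([-d[1],d[0]]); off=np.arange(-half,half+.01,.1); pts=[]
    for a in np.linspace(trim,1-trim,n):
        c=p+a*(q-p); xy=(c+off[:,None]*nn).astype(np.float32)
        v=cv2.remap(g,xy[:,:1],xy[:,1:],cv2.INTER_LINEAR).ravel(); v=cv2.GaussianBlur(v[:,None],(1,9),2).ravel()
        gr=np.abs(np.gradient(v)); w=gr*(gr>.5*gr.max()); k=gr.argmax(); w[np.abs(np.arange(len(w))-k)>8]=0
        pts.append(c+nn*(w@off)/w.sum())
    P=np.array([plane(S_,u,z)[:2]*1000 for u in pts],np.float32)
    vx,vy,x,y=cv2.fitLine(P,cv2.DIST_HUBER,0,.01,.01).ravel()
    r=np.abs((P-[x,y])@[-vy,vx])
    return np.degrees(np.arctan2(vy,vx))%180,(x,y),np.median(r),np.array(pts)
E
python3 - <<'E'
from edge import *
t,s=load("top0"),load("scene0")
T=lambda a,b:((a+.5)/20-.5+443,(b+.5)/20-.5+245)
S=lambda a,b:((a+.5)/12-.5+362,(b+.5)/12-.5+315)
blue=lambda im:im[...,2].astype(float); red=lambda im:im[...,0].astype(float)
print("scene under long",edge(s,S(80,318),S(203,525),.0165,chan=blue,half=2)[:3])
print("scene top long",edge(s,S(88,280),S(208,492),.0285,chan=red,half=1.2)[:3])
print("scene under short",edge(s,S(205,525),S(325,485),.0165,chan=blue,half=1.5)[:3])
print("scene top short",edge(s,S(208,490),S(328,450),.0285,chan=red,half=1.2)[:3])
print("top long front",edge(t,T(125,335),T(520,390),.0285,chan=blue,half=1.5)[:3])
print("top long front L",edge(t,T(125,335),T(240,348),.0285,chan=blue,half=1.5)[:3])
print("top short",edge(t,T(140,152),T(122,335),.0285,chan=red,half=1.5)[:3])
# form edges in top
im=t["image"];
L=[((149.5,230),(152,317)),((213,228),(215.5,315)),((150,230),(213,228)),((152,317),(215,315))]
for p,q in L: print("form",edge(t,p,q,.009)[:3])
rb=lambda im:im[...,0].astype(float)
for p,q in [((176,288),(204,287)),((177,304),(205,303)),((176.5,288),(177,304)),((204,287),(205,303))]: print("box",edge(t,p,q,.009,chan=rb,half=1.5)[:3])
for n in("top0","scene0"):
    x=load(n); print(n,ray(x,(320,240))[0])
E
```

```text
scene under long (np.float32(80.93934), (np.float32(543.08887), np.float32(-380.4953)), np.float32(0.34996367))
scene top long (np.float32(77.769165), (np.float32(542.43835), np.float32(-382.37692)), np.float32(0.34569168))
scene under short (np.float32(174.11757), (np.float32(552.5384), np.float32(-406.14395)), np.float32(0.15357137))
scene top short (np.float32(173.44244), (np.float32(549.2959), np.float32(-408.087)), np.float32(0.04837258))
top long front (np.float32(80.90029), (np.float32(542.20746), np.float32(-381.12842)), np.float32(0.44016254))
top long front L (np.float32(74.68209), (np.float32(545.5978), np.float32(-361.17722)), np.float32(0.23981583))
top short (np.float32(163.09746), (np.float32(559.0611), np.float32(-352.75397)), np.float32(0.7031121))
form (np.float32(2.2063766), (np.float32(533.65753), np.float32(404.1394)), np.float32(0.28804132))
form (np.float32(2.3551564), (np.float32(544.0533), np.float32(242.38203)), np.float32(0.52291876))
form (np.float32(92.43416), (np.float32(634.9878), np.float32(320.7273)), np.float32(0.31457555))
form (np.float32(92.42728), (np.float32(414.40356), np.float32(312.2279)), np.float32(0.37098533))
box (np.float32(90.632324), (np.float32(484.66992), np.float32(302.3332)), np.float32(0.28760216))
box (np.float32(96.67615), (np.float32(444.14478), np.float32(297.45587)), np.float32(1.1484351))
box (np.float32(12.214373), (np.float32(463.09177), np.float32(335.43457)), np.float32(0.82083255))
box (np.float32(3.6233037), (np.float32(464.277), np.float32(266.4485)), np.float32(0.094088875))
top0 [ 0.5152351  -0.03015394  1.37471623]
scene0 [ 0.0755792  -0.94734431  0.78193377]
```

Form yaw is 2.35°, and the box centre is (465.2, 300.5) mm. The edge fits put the stamp at yaw about -9°, so my 11° turn is right to within about 1°. Coming down part way to compare.

Request:
jog_arm([
  [0,0,-5,0.3],
  [0,0,-12,0],
  [0,0,-17,0],
  [0,0,-18,0],
  [0,0,-18,0],
  [0,0,-18,0],
  [0,0,-16,0],
  [0,0,-12,0],
  [0,0,-6,0],
  [0,0,-3,0],
])

```text
clock: 15.5
tool_pos: [0.4649, 0.2995, 0.085]
orientation: [179.9, 0.0, -15.7]
force: [0.5, -0.4, 0.2]
opening: 0.0255
```

Request:
jog_arm([
  [0,0,0,0],
  [0,0,0,0],
  [0,0,0,0],
  [0,0,0,0],
  [0,0,0,0],
  [0,0,0,0],
  [0,0,0,0],
  [0,0,0,0],
  [0,0,0,0],
  [0,0,0,0],
])

```text
clock: 16.33
tool_pos: [0.4652, 0.3006, 0.0861]
orientation: [180.0, 0.0, -15.7]
force: [-0.2, -0.1, -0.5]
opening: 0.0254
```

```bash
python3 -c "
from look import *
look('6','scene',(190,165,60,60),10)
look('6','top',(150,250,75,60),10)"
```

```text
16.3333 [0.46515664 0.30064865 0.0860565 ] [ 1.79997180e+02  1.34491194e-04 -1.56702795e+01] [-0.23353539 -0.08346244 -0.51443551] 0.025426365586695514
16.3833 [0.4651644  0.30061972 0.08603546] [ 1.79996772e+02  2.13089804e-03 -1.56750700e+01] [ 0.09774287  0.30913336 -0.17900709] 0.02533951920139219
```

View pics/scene6.png

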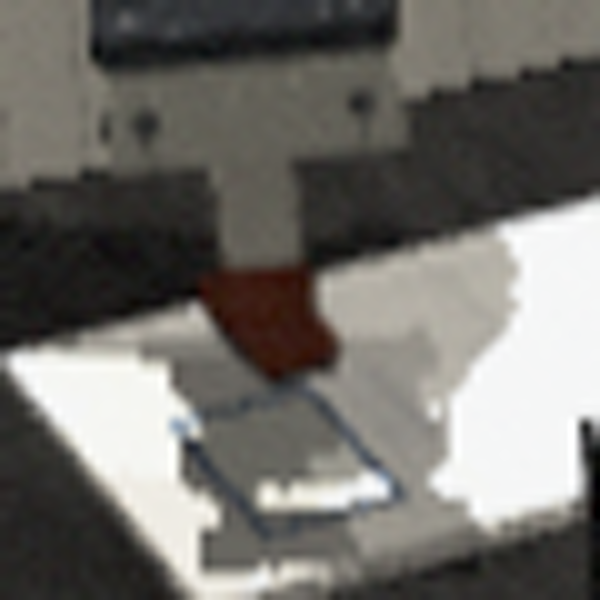

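View pics/top6.png

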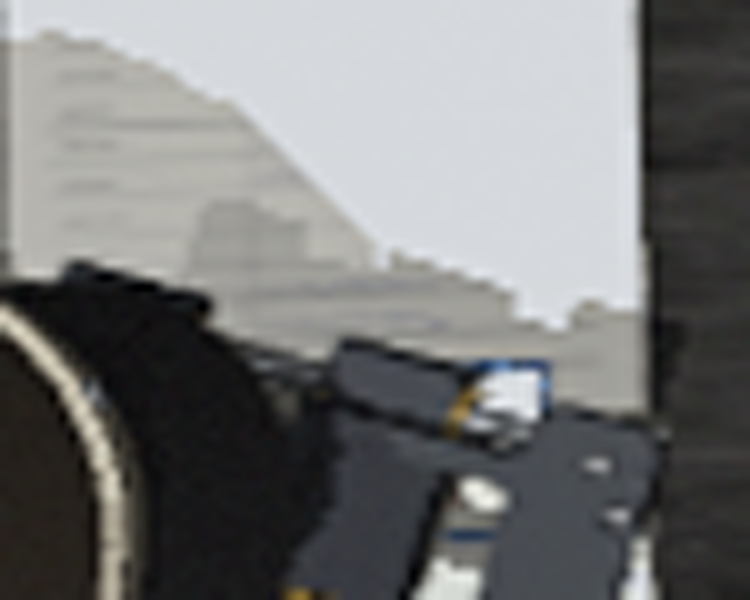

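```bash
python3 - <<'E'
from edge import *
s=load("scene6"); S=lambda a,b:((a+.5)/10-.5+190,(b+.5)/10-.5+165)
z=.0860-.0381
blue=lambda im:im[...,2].astype(float);gray=lambda im:im.astype(float).mean(2)
for c in (blue,gray):
    r=edge(s,S(198,290),S(275,388),z,chan=c,half=2); print("long",r[:3])
    r2=edge(s,S(278,388),S(340,362),z,chan=c,half=2); print("short",r2[:3])
im=cv2.imread("pics/scene6.png")
def rect(c,yaw,w,h,z):
    R=np.array([[np.cos(yaw),-np.sin(yaw)],[np.sin(yaw),np.cos(yaw)]])
    return [[*(R@[a*w/2,b*h/2]+c),z] for a,b in((1,1),(1,-1),(-1,-1),(-1,1))]
for P,col in ((rect([.4652,.3006],np.radians(2.35),.024,.052,z),(0,255,0)),(rect([.4652,.3006],np.radians(2.35),.024,.052,z+.012),(0,255,255)),(rect([.4652,.3006],np.radians(2.35),.041,.069,.009),(255,0,255))):
    p=(proj(s,P)-[190,165]+.5)*10; cv2.polylines(im,[p.astype(np.int32)],True,col,1)
cv2.imwrite("pics/ov6.png",im)
E
```

```text
long (np.float32(90.92895), (np.float32(453.20386), np.float32(311.34662)), np.float32(0.36410195))
short (np.float32(177.01454), (np.float32(467.29645), np.float32(279.578)), np.float32(0.5123551))
long (np.float32(90.788925), (np.float32(453.06772), np.float32(306.8664)), np.float32(0.43490332))
short (np.float32(20.965221), (np.float32(466.5944), np.float32(277.43823)), np.float32(1.0311072))
```

View pics/ov6.png

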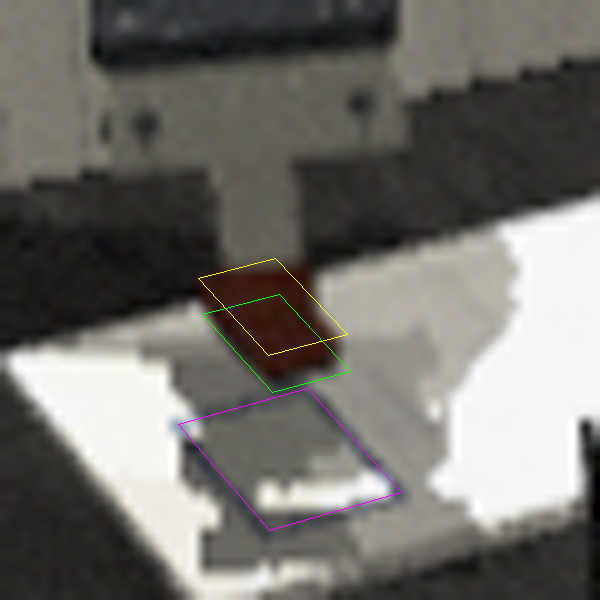

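The overlay agrees well. The predicted foot and the seen foot differ by less than 1 px, and the long edge is about 1.5° short in yaw. I'll turn +1.2° and lower most of the way.

Request:
jog_arm([
  [0,0,-2,0.4],
  [0,0,-4,0.4],
  [0,0,-5,0.4],
  [0,0,-5,0],
  [0,0,-4,0],
  [0,0,-3,0],
  [0,0,-2,0],
  [0,0,-1,0],
  [0,0,0,0],
  [0,0,0,0],
])

```text
clock: 17.27
tool_pos: [0.4652, 0.3007, 0.0601]
orientation: [-180.0, -0.0, -14.5]
force: [-0.1, 1.1, -1.0]
opening: 0.0254
```

Request:
jog_arm([
  [0,0,0,0],
  [0,0,0,0],
  [0,0,0,0],
  [0,0,0,0],
  [0,0,0,0],
  [0,0,0,0],
  [0,0,0,0],
  [0,0,0,0],
  [0,0,0,0],
  [0,0,0,0],
])

```text
clock: 18.1
tool_pos: [0.4652, 0.3006, 0.0601]
orientation: [180.0, 0.0, -14.5]
force: [0.1, -0.1, 0.2]
opening: 0.0251
```

```bash
python3 - <<'E'
from look import *
from edge import *
s=look('7','scene',(190,170,60,60),10)
z=get_obs()["tool_pos"][2]-.0381; print(z)
im=cv2.imread("pics/scene7.png"); im2=im.copy()
def rect(c,yaw,w,h,z):
    R=np.array([[np.cos(yaw),-np.sin(yaw)],[np.sin(yaw),np.cos(yaw)]])
    return [[*(R@[a*w/2,b*h/2]+c),z] for a,b in((1,1),(1,-1),(-1,-1),(-1,1))]
for zz,col in ((z,(0,255,0)),(z+.012,(0,255,255))):
    p=(proj(s,rect([.4652,.3006],np.radians(2.35),.024,.052,zz))-[190,170]+.5)*10; cv2.polylines(im2,[p.astype(np.int32)],True,col,1)
p=(proj(s,rect([.4652,.3006],np.radians(2.35),.041,.069,.009))-[190,170]+.5)*10; cv2.polylines(im2,[p.astype(np.int32)],True,(255,0,255),1)
a=np.hstack([im,im2]); cv2.imwrite("pics/ov7.png",cv2.resize(a[60:560],(800,333)))
E
```

```text
18.1 [0.46518238 0.30063323 0.06005018] [ 1.79999738e+02  7.87361481e-04 -1.44745820e+01] [ 0.10752879 -0.09610912  0.20496337] 0.025119748475983417
0.021952171833201396
```

View pics/scene7.png

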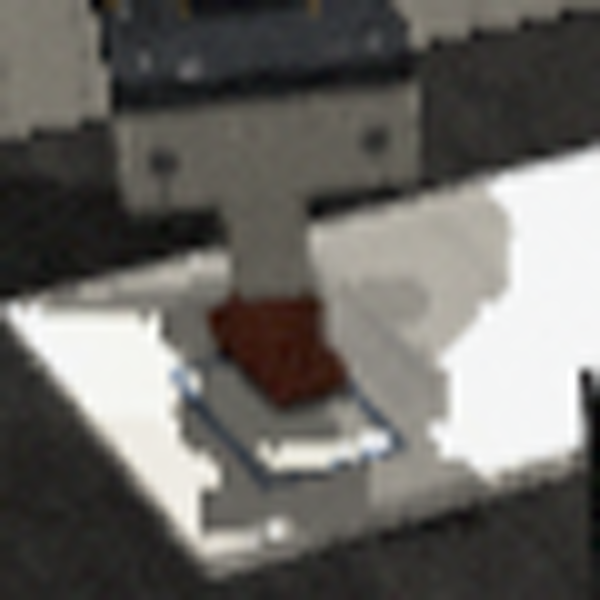

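View pics/ov7.png

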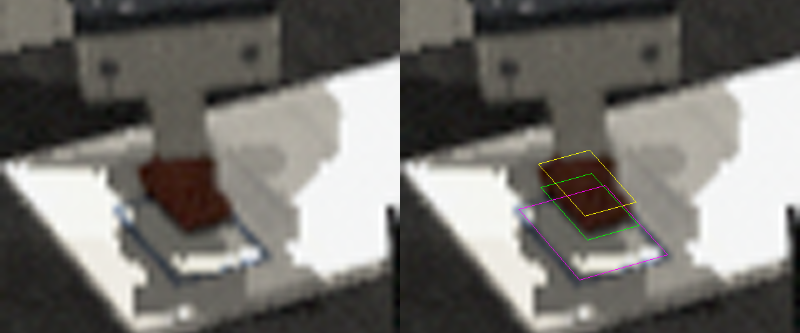

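```bash
python3 - <<'E'
from h import *
s=load("scene7"); im=s["image"][:,:,::-1]
x,y,w,h=205,194,26,24
c=im[y:y+h,x:x+w].astype(float); c=np.clip(c*2.2,0,255).astype(np.uint8)
cv2.imwrite("pics/z7.png",cv2.resize(c,None,fx=24,fy=24,interpolation=cv2.INTER_NEAREST))
def rect(c,yaw,w,h,z):
    R=np.array([[np.cos(yaw),-np.sin(yaw)],[np.sin(yaw),np.cos(yaw)]])
    return [[*(R@[a*w/2,b*h/2]+c),z] for a,b in((1,1),(1,-1),(-1,-1),(-1,1))]
for zz in (.0219,.0339): print(((proj(s,rect([.4652,.3006],np.radians(2.35),.024,.052,zz))-[x,y]+.5)*24).round())
E
```

```text
[[331. 195.]
 [501. 382.]
 [315. 434.]
 [149. 244.]]
[[322. 110.]
 [492. 296.]
 [305. 347.]
 [139. 159.]]
```

View pics/z7.png

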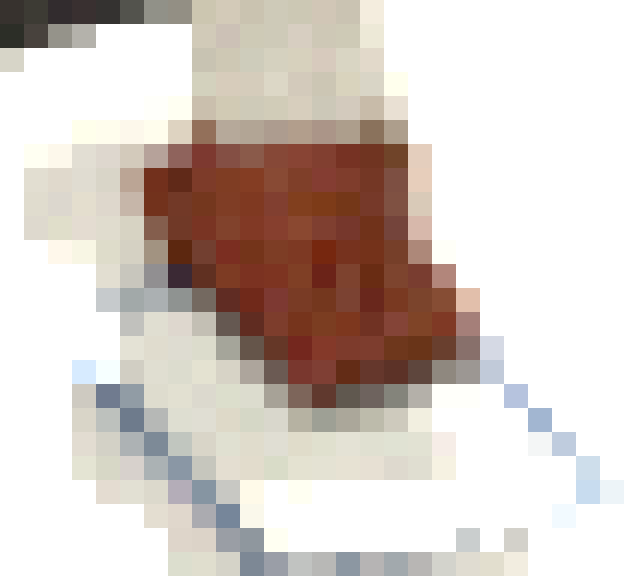

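Scene view: the foot (about 217,207 full-frame) hovers over the box, but at about 3 mm/px the fit isn't sharp enough to confirm yaw and uprightness. There is time to spare, so I'll lift and show the stamp closer to the scene camera for a better check.

Request:
jog_arm([
  [0,0,3,0],
  [0,0,9,0],
  [0,0,15,0],
  [0,0,20,0],
  [0,0,24,0],
  [0,0,24,0],
  [0,0,22,0],
  [0,0,18,0],
  [0,0,10,0],
  [0,0,5,0],
])

```text
clock: 18.98
tool_pos: [0.4657, 0.3011, 0.2123]
orientation: [-179.8, -0.1, -14.5]
force: [-0.0, 0.9, -0.8]
opening: 0.0248
```

Request:
jog_arm([
  [0,-5,0,0],
  [0,-12,0,0],
  [0,-20,2,0],
  [0,-27,6,0],
  [0,-32,8,0],
  [0,-34,8,0],
  [0,-34,8,0],
  [0,-34,8,0],
  [0,-34,8,0],
  [0,-34,8,0],
])

```text
clock: 19.82
tool_pos: [0.4635, 0.0316, 0.2655]
orientation: [179.9, 0.1, -14.5]
force: [1.7, 0.1, -1.5]
opening: 0.0254
```

Request:
jog_arm([
  [0,-34,8,0],
  [0,-34,8,0],
  [0,-34,8,0],
  [-4,-34,8,0],
  [-8,-34,8,0],
  [-10,-34,8,0],
  [-11,-34,8,0],
  [-11,-34,8,0],
  [-11,-34,8,0],
  [-11,-32,6,0],
])

```text
clock: 20.65
tool_pos: [0.3966, -0.3055, 0.3437]
orientation: [-180.0, 0.1, -14.5]
force: [1.1, 0.2, -1.8]
opening: 0.0252
```

Request:
jog_arm([
  [-9,-30,2,0],
  [-6,-26,0,0],
  [-3,-20,0,0],
  [-1,-14,0,0],
  [0,-8,0,0],
  [0,-4,0,0],
  [0,0,0,0],
  [0,0,0,0],
  [0,0,0,0],
  [0,0,0,0],
])

```text
clock: 21.48
tool_pos: [0.3803, -0.4046, 0.3463]
orientation: [-180.0, -0.0, -14.4]
force: [0.8, 0.3, -0.7]
opening: 0.0251
```

```bash
python3 - <<'E'
from look import *
o=get_obs(); s=snapshot("scene"); pickle.dump(s,open("pics/scene8.pkl","wb"))
print(o["clock"],o["tool_pos"],o["orientation"],o["moment"])
u=proj(s,[*o["tool_pos"][:2],o["tool_pos"][2]-.03])[0].astype(int); print(u)
x,y=u-30; 
x=max(0,x);y=max(0,y);print(x,y)
cv2.imwrite("pics/scene8.png",cv2.resize(s["image"][y:y+60,x:x+70,::-1],None,fx=10,fy=10,interpolation=cv2.INTER_CUBIC))
E
```

```text
21.4833 [ 0.38033559 -0.40463505  0.34628913] [-1.79999681e+02 -2.22622219e-02 -1.44125877e+01] [-0.06794856  0.00740104  0.02883185]
[310 261]
280 231
```

View pics/scene8.png

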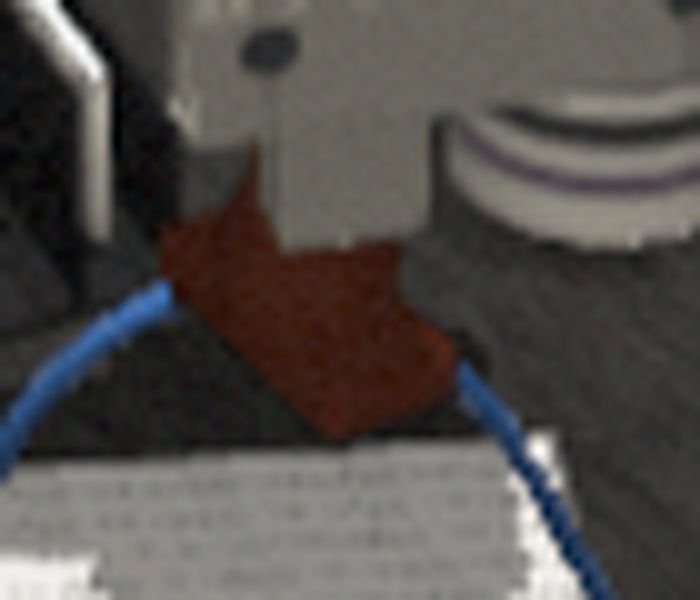

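```bash
python3 - <<'E'
from edge import *
s=load("scene8"); S=lambda a,b:((a+.5)/10-.5+280,(b+.5)/10-.5+231)
rb=lambda im:im[...,0].astype(float)-im[...,2]
for dz in (-.0381,-.0351,-.0331):
    z=.3463+dz
    r=edge(s,S(170,268),S(328,432),z,chan=rb,half=2,trim=.08); r2=edge(s,S(345,438),S(460,378),z,chan=rb,half=1.5)
    print(dz,"long",r[:3],"short",r2[:3])
m=np.clip(rb(s["image"])*5,0,255).astype(np.uint8)[231:291,280:350]
m=cv2.cvtColor(cv2.resize(m,None,fx=10,fy=10,interpolation=cv2.INTER_CUBIC),cv2.COLOR_GRAY2BGR)
def rect(c,yaw,w,h,z):
    R=np.array([[np.cos(yaw),-np.sin(yaw)],[np.sin(yaw),np.cos(yaw)]])
    return [[*(R@[a*w/2,b*h/2]+c),z] for a,b in((1,1),(1,-1),(-1,-1),(-1,1))]
for dz,col in ((-.0381,(0,255,0)),(-.0261,(0,255,255))):
    p=(proj(s,rect([.38034,-.40464],np.radians(2.35),.024,.052,.3463+dz))-[280,231]+.5)*10; cv2.polylines(m,[p.astype(np.int32)],True,col,1)
for pp in (r[3],r2[3]):
    for q in (pp-[280,231]+.5)*10: cv2.circle(m,tuple(q.astype(int)),2,(0,0,255),-1)
cv2.imwrite("pics/ov8.png",m)
E
```

```text
-0.0381 long (np.float32(93.6673), (np.float32(371.20255), np.float32(-401.32632)), np.float32(0.14734234)) short (np.float32(7.161338), (np.float32(386.89423), np.float32(-425.14368)), np.float32(0.24928391))
-0.0351 long (np.float32(93.66758), (np.float32(369.33047), np.float32(-404.78406)), np.float32(0.14639047)) short (np.float32(7.1638565), (np.float32(384.92276), np.float32(-428.4506)), np.float32(0.24777621))
-0.0331 long (np.float32(93.6673), (np.float32(368.08243), np.float32(-407.08923)), np.float32(0.14581862)) short (np.float32(7.160086), (np.float32(383.60846), np.float32(-430.6552)), np.float32(0.24662347))
```

View pics/ov8.png

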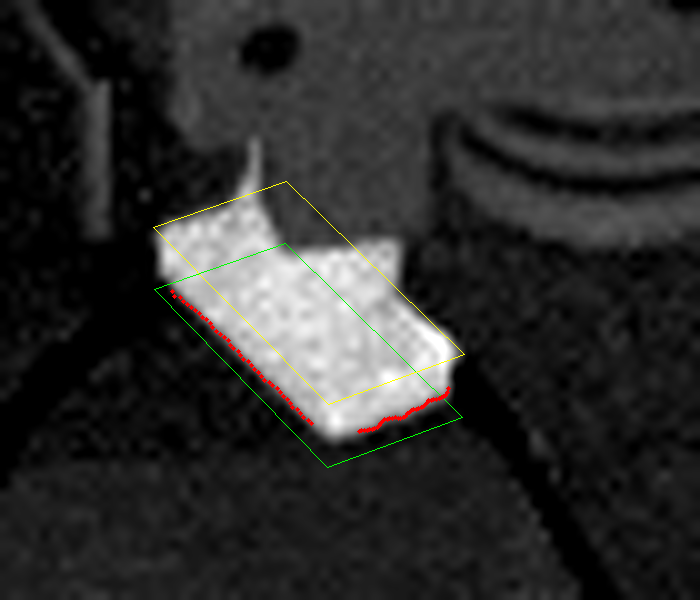

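Close-up: the red foot matches the expected outline, upright and centred on the TCP, with its black rim below it. The long edge is at 93.7° against a target of 92.35°, so I'll turn back 1°. Returning along the same path.

Request:
jog_arm([
  [1,4,0,0],
  [3,10,0,0],
  [6,18,0,0],
  [9,26,0,0],
  [11,32,-2,0],
  [11,34,-8,0],
  [11,34,-8,0],
  [11,34,-8,0],
  [10,34,-8,-0.5],
  [8,34,-8,-0.5],
])

```text
clock: 22.37
tool_pos: [0.4613, -0.1428, 0.304]
orientation: [-180.0, -0.0, -15.5]
force: [1.3, -0.6, -1.2]
opening: 0.0253
```

Request:
jog_arm([
  [4,34,-8,0],
  [0,34,-8,0],
  [0,34,-8,0],
  [0,34,-8,0],
  [0,34,-8,0],
  [0,34,-8,0],
  [0,34,-8,0],
  [0,34,-8,0],
  [0,34,-8,0],
  [0,34,-8,0],
])

```text
clock: 23.2
tool_pos: [0.4642, 0.197, 0.2241]
orientation: [-179.9, -0.0, -15.4]
force: [0.4, -0.1, -0.2]
opening: 0.0252
```

Request:
jog_arm([
  [0,28,-8,0],
  [0,24,-4,0],
  [0,19,-2,0],
  [0,14,0,0],
  [0,10,0,0],
  [0,6,0,0],
  [0,3,0,0],
  [0,2,0,0],
  [0,0,0,0],
  [0,0,0,0],
])

```text
clock: 24.03
tool_pos: [0.4653, 0.3, 0.2103]
orientation: [-180.0, -0.0, -15.5]
force: [-0.6, -1.3, -1.2]
opening: 0.025
```

Request:
jog_arm([
  [0,0,-4,0],
  [0,0,-12,0],
  [0,0,-18,0],
  [0,0,-20,0],
  [0,0,-20,0],
  [0,0,-18,0],
  [0,0,-14,0],
  [0,0,-10,0],
  [0,0,-6,0],
  [0,0,-3,0],
])

```text
clock: 24.87
tool_pos: [0.4651, 0.3002, 0.0843]
orientation: [179.9, 0.0, -15.5]
force: [0.0, 0.5, 0.2]
opening: 0.0246
```

Request:
jog_arm([
  [0,0,-4,0],
  [0,0,-6,0],
  [0,0,-6,0],
  [0,0,-5,0],
  [0,0,-3,0],
  [0,0,-2,0],
  [0,0,-1,0],
  [0,0,-0.5,0],
  [0,0,0,0],
  [0,0,0,0],
])

```text
clock: 25.7
tool_pos: [0.4653, 0.3007, 0.0578]
orientation: [-180.0, -0.0, -15.5]
force: [0.1, -0.5, -0.7]
opening: 0.0251
```

Request:
jog_arm([
  [0,0,0,0],
  [0,0,0,0],
  [0,0,0,0],
  [0,0,0,0],
  [0,0,0,0],
  [0,0,0,0],
  [0,0,0,0],
  [0,0,0,0],
  [0,0,0,0],
  [0,0,0,0],
])

```text
clock: 26.53
tool_pos: [0.4652, 0.3006, 0.0575]
orientation: [180.0, 0.0, -15.5]
force: [0.8, -0.5, -1.2]
opening: 0.0256
```

```bash
python3 - <<'E'
from look import *
s=look('9','scene',(190,170,60,60),10); print(get_obs()["qvel"])
im=cv2.imread("pics/scene9.png"); z=get_obs()["tool_pos"][2]-.0381
def rect(c,yaw,w,h,z):
    R=np.array([[np.cos(yaw),-np.sin(yaw)],[np.sin(yaw),np.cos(yaw)]])
    return [[*(R@[a*w/2,b*h/2]+c),z] for a,b in((1,1),(1,-1),(-1,-1),(-1,1))]
for zz,w,h,col in ((z,.024,.052,(0,255,0)),(z+.004,.024,.052,(0,255,255)),(.009,.041,.069,(255,0,255))):
    p=(proj(s,rect([.4652,.3006],np.radians(2.35),w,h,zz))-[190,170]+.5)*10; cv2.polylines(im,[p.astype(np.int32)],True,col,1)
cv2.imwrite("pics/ov9.png",im)
s=snapshot("scene"); cv2.imwrite("pics/full9.png",s["image"][:,:,::-1])
a,b=load("scene0")["image"],s["image"]; d=cv2.absdiff(a,b).max(2); cv2.imwrite("pics/diff9.png",d)
E
```

```text
26.5333 [0.46516857 0.30059684 0.05753658] [ 1.79995677e+02  2.54720863e-03 -1.54772555e+01] [ 0.77614235 -0.50674329 -1.19173775] 0.025556104338579907
[-0.01375     0.08574814  0.01491997 -0.01892767  0.03058283 -0.1585559 ]
```

View pics/ov9.png

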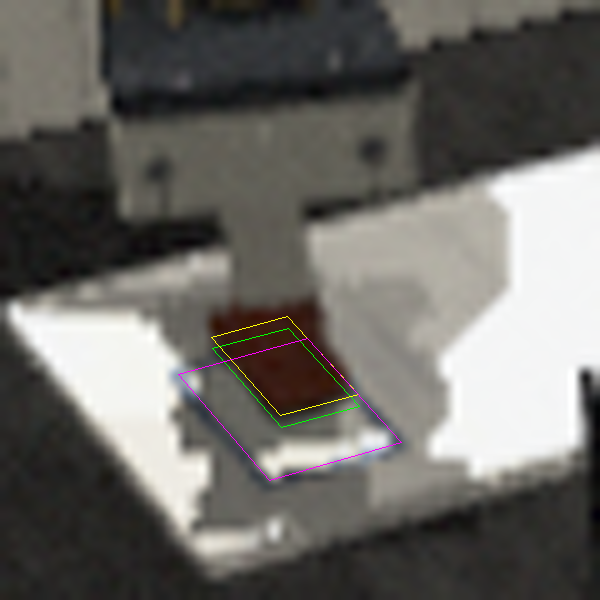

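View pics/full9.png

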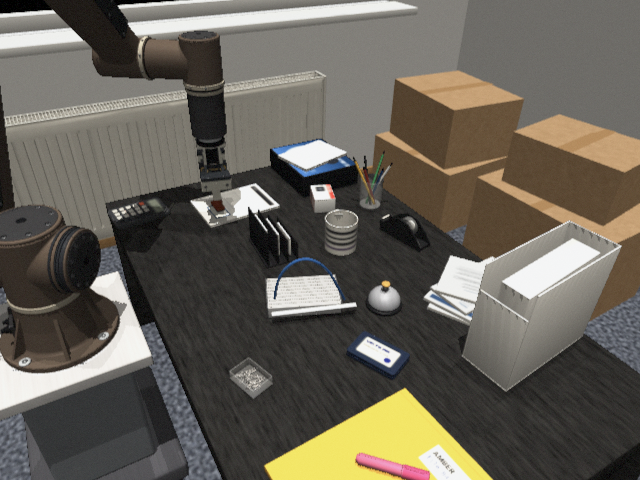

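View pics/diff9.png

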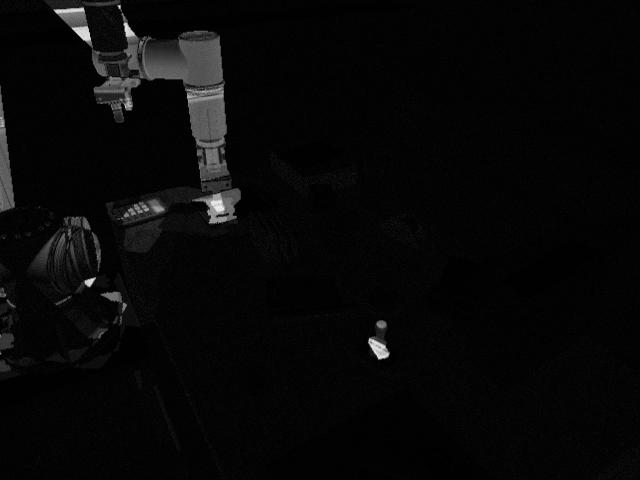

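The difference picture shows no change apart from the arm, its shadow and the stamp. The plunger is up and the hover pose is still, so I'm handing in.

```bash
python3 -c "
from plant import *
print(close_job()); print(get_obs()['tool_pos'])"
```

```text
the job is handed in; nothing more can be done
None
the job is handed in; nothing more can be done
```

I pressed the bell first, then picked up the stamp and left it held over the blue box on the form. I handed the job in at about 27 s on the robot's clock; no verdict is reported.

- **Bell:** I pressed the plunger until it stopped. It had gone 6 mm down, and the force then rose to 18 N for only 0.4 mm more. It came back up before I touched the stamp.
- **Stamp:** I took it by the handle, carried it well above the card holder, and brought it to the form. On the way I carried it back across the table once to check it closer to the camera.
- **Final pose:** TCP at (0.4652, 0.3006, 0.0575) m, against a box centre of (0.4652, 0.3005) m. That puts the underside about 10 mm above the form, and the arm is still.
- **Squareness:** the close-up showed the foot about 1.3° off the form's direction, and I turned it back 1°. I estimate the remaining error at about 1–1.5°.
- **Rest of the table:** comparing the first and last scene pictures, nothing differs except the arm, its shadow and the stamp.

**Checks that disagreed:**
- The yaw readings spread over a few degrees. The foot's short edges in particular differed from its long edges by 3–5°, and I relied on the long edges.
- The last picture at the form shows the foot about 1 px (3 mm) off the predicted outline. At the form a pixel covers about 3 mm, and the foot's black rim is hard to see there, so I trusted the close-up instead. It matched in position to about 1–2 mm.
- The 10 mm gap comes from the tool height measured at the grasp. I could not measure it directly in the pictures.

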